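# Set the tyre-air regulator to its marker and lock it

### The arm

A 6-joint arm with a two-finger parallel gripper is mounted at the origin on the work surface. World frame = base frame: x ahead of the robot, y to its left, z up, the work surface at z = 0. Lengths are in m, angles in rad, forces in N, time in s.
With the tool pointing down it reaches from about 0.3 to 0.825 m from the base axis. Payload 5.4 kg.
Tool frame: the origin (TCP) lies at the very end of the fingers, on their centre line; the grasp point (between the pads) lies bot.tcp_to_grasp behind it (bot.tcp_to_grasp is the distance from the TCP to the grasp point, in m); z points along the fingers, y is the line along which they close (so a half turn about z gives the same grasp; the last joint's range is limited). The gripper opens to 92 mm and grips with 3 to 60 N. Pads are 20 mm wide; open, the fingers measure 128 mm over their backs; the gripper's body (75 mm by 189 mm) begins 69 mm behind the grasp point.
Start: joints at [1.02, 0.158, 1.597, -0, 1.386, -0.21], TCP at [0.192, 0.542, 0.215] pointing down, gripper open.
Joint ranges: [-2.91, 2.91], [-0.94, 2.29], [0.18, 2.7], [-1.29, 4.43], [0.17, 2.64], [-3, 3]. Speed limits (rad/s): [2.57, 2.57, 3.14, 3.14, 3.14, 3.14].

### API

Orientations are given as a rotation vector (axis times angle).
In Python, from cell import bot, optics gives the robot as it stands.
- The arm moves only by the shell command python3 -m crank 'ROWS' [FORCE]. ROWS is JSON, a list of rows, each a list of 5 numbers: the shift along the world's x, y, z in m, then the turn about the world's z in degrees, then the opening, from -1 (shut) to 1 (fully open). In form: [[tx, ty, tz, roll, claw], ...]. A call has 1 to 8 rows; each row is the pose to reach, as a shift and turn from the pose commanded when the call began; what a row does not reach only later rows make up. A row lasts 1/10 s, in which the tool goes at most 50 mm and 8.59 degrees, less where a joint would pass 70% of its speed; a pose out of reach is approached as far as the arm can. A call with a gripper value outside its range is refused whole. The fingers move at their own pace and stop on an object; FORCE is the grip in N (left out, the last holds). Time passes only in rows, so rows that repeat a pose let the fingers close. It gives the time, the measured TCP pose, the force, the opening and the grip force at its end, in the units of the state.
- bot.state(): the state, without advancing time (a new reading comes with each control period).
- optics.grab_frame(name): name is "side" or "top" or "wrist"; returns a dict with "img" (400x640x3 uint8, blue, green, red), "fx", "fy", "cx", "cy" (pixels), "k1" (the pictures are not rectified: a ray, as slopes to the right and down, at radius r is drawn at 1 + k1 r^2 times it, then the intrinsics apply), "R" (3x3) and "t" (3): a world point X has camera coordinates R X + t; the wrist camera has in their place "hand_eye" (4x4, takes a point from camera to tool coordinates, whose origin is the TCP and whose axes are the flange's). Camera axes: x right, y down, z forward; pixel columns grow to the right and rows downward; lengths in m; the calibration is good to about 2 mm. A picture is of the moment at which its call begins: read the wrist's pose just before it. There is no depth.
- bot.hand_in(): hands the job in; it is judged then, once.
The state is a dict: "clock": time; "joint_pos": joint angles; "qvel": joint speeds; "joint_efforts": joint torques, N m; "tcp_pos": TCP position; "tcp_rot": TCP orientation; "ft_force": force on the tool from outside, world axes, zero at the start; "ft_torque": the same for the moment, N m; "grip_width": opening from 0.0 (shut) to 1.0 (fully open); "finger_force": force on a finger pad.
Only numpy, scipy, OpenCV 4.12 (cv2) and the standard library are available. Lean on these libraries where they do the work, as an engineer would, in place of code of your own. Each camera call takes 0.05 s, during which the arm holds its last target. There are 200 camera calls.

### The job

On the garage bench stand two compressed-air regulators. On the one with the blue knob, turn the knob until its white pointer points at the yellow marker tab beside it, then slide that regulator's fork lock all the way home over the knob's flange and let go. Leave the regulator with the red knob alone: do not touch it.

Things in the scene. Friction and masses are not known exactly. Their poses are not given: they have to be found in the camera images.
- blue_knob: Blue knob on a grey box (top 50 mm above bench). Flange 64 mm across, 6 mm thick; on it a bar grip 38 (its x) x 14 (y) mm, 6 to 46 mm above the origin, which is on the turning axis at the flange's underside, 52 mm up. White pointer along its own -x. Turns about z on 0.06 N m friction, stays where left; starts 25 to 72 degrees counter-clockwise (from above) of the marker: one grasp, turn clockwise.
- blue_mark: Fixed marker ring round the blue knob with a yellow tab (18 x 12 x 5 mm, centred 48 mm from the knob axis). Origin on the knob's axis at the box top, 50 mm up; the tab lies along its own -x, so the knob is set when its x axis points the way of the marker's x axis.
- blue_lock_grip (a point): Grip of the blue unit's aluminium fork lock: middle of its upright black fin, 36 mm long (along the slide), 12 thick, 88 mm above the bench; fin top 102, plate below it 65 mm up. Slides level straight at the knob axis (2 N friction), stays where left. Distance to the axis: open 120 to 128 mm, home at its stop 68 mm, prongs then either side of the bar. Open prong tips end 32 to 40 mm from the axis.
- red_regulator: The other regulator, not to be touched: same sizes and lock, but a red knob. Origin on its knob's axis at bench level, lock on its +x side; both boxes are 110 mm wide and reach 125 mm from the knob axis on the side away from the lock (10 mm high gauge there, 88 mm off) and 165 mm on the lock's side. Blue may stand left or right.

How it is judged:
On the way, in this order (a step that is already met when the one before it is completed fails the run):
1. the blue knob points at its yellow marker while its lock is still open (angle between the x axis of blue_knob and the x axis of blue_mark, either way round below 0.21 rad and horizontal distance between blue_lock_grip and blue_knob above 0.105 m), for 0.2 s.
2. the lock is home over the blue knob (angle between the x axis of blue_knob and the x axis of blue_mark, either way round below 0.21 rad and horizontal distance between blue_lock_grip and blue_knob below 0.078 m), for 0.2 s.
At the end, for the whole second after the job is handed in: The blue knob points at its yellow marker within 12 degrees and is at rest, and its fork lock is home over the flange, within 10 mm of its stop (all of step 2 and angular speed of blue_knob below 0.05 rad/s); the robot touches nothing.
It fails at once if the blue regulator's lock is pushed more than half way over the knob while the knob is more than 20 degrees off its marker (angle between the x axis of blue_knob and the x axis of blue_mark, either way round above 0.35 rad and horizontal distance between blue_lock_grip and blue_knob below 0.098 m).
It fails at once if the robot touches the red-knobbed regulator (more than 3 N) (contact force between any of the fingers, the arm and red_regulator above 3 N).
It also fails if it takes over 42 s, if anything falls off the work surface, if the arm or the gripper's body presses on something with over 40 N, if the wrist force passes 120 N, or if a joint passes its speed limit or range.

## Working session

There is one attempt and no reset: what is moved stays moved. The work goes in short steps, Python scripts to look and compute and a shell command to move; the robot and the scene stay as the last step left them, time stands still between calls to the robot, and variables do not carry over. Pictures are saved under pics/ and viewed, at most 10 in all, crops included, and the job is handed in when it is done.

```bash
mkdir -p pics; ls
python3 - <<'E'
from cell import bot, optics
import cv2,pickle
s=bot.state();print(s,bot.tcp_to_grasp)
d={}
for n in("top","side"):
    f=optics.grab_frame(n);d[n]=f;cv2.imwrite(f"pics/{n}0.png",f["img"]);print(n,f["fx"],f["k1"],f["R"],f["t"])
pickle.dump(d,open("f.pkl","wb"))
E
```

```text
pics
{'clock': 0.0, 'joint_pos': array([ 1.01990333e+00,  1.59038165e-01,  1.59819299e+00, -2.61019441e-05,
        1.38620518e+00, -2.10097939e-01]), 'qvel': array([ 0.00031907,  0.00020823,  0.00041063,  0.00116446, -0.00037087,
        0.00096095]), 'joint_efforts': array([ 5.93021014e-05, -3.85567904e+01, -3.22103620e+01,  6.99996413e-02,
        3.77170765e-02, -1.05876090e-04]), 'tcp_pos': array([0.19188384, 0.54138637, 0.2136447 ]), 'tcp_rot': array([-5.32613139e-01, -3.09544315e+00,  2.70330863e-03]), 'ft_force': array([-0.60664347, -0.35673671, -0.2625902 ]), 'ft_torque': array([ 0.0089416 , -0.00450096,  0.04482623]), 'finger_force': 0.0, 'grip_width': 1.0011783034431576} 0.0187
top 425.36153069041796 0.03015291929918834 [[-0.02061386 -0.99950045  0.02395679]
 [-0.99114456  0.01728586 -0.13165739]
 [ 0.13117751 -0.02645861 -0.99100575]] [-0.00482022  0.53528961  0.6914007 ]
side 473.82190231172126 -0.0005359010951528115 [[-0.99170245 -0.12722544  0.01843757]
 [-0.09740311  0.65002329 -0.75364604]
 [ 0.0838981  -0.7491885  -0.65702184]] [0.54889009 0.12343373 0.90378838]
```

View pics/top0.png

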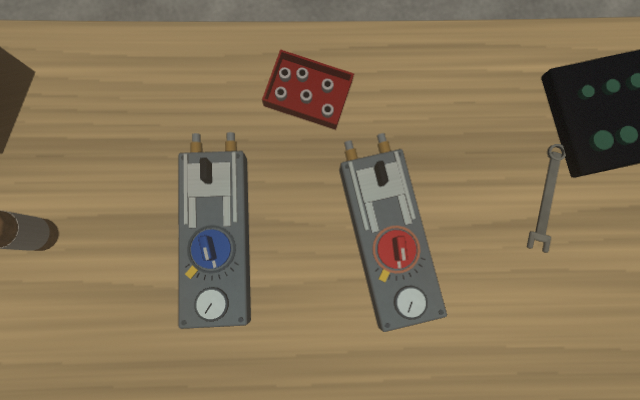

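View pics/side0.png

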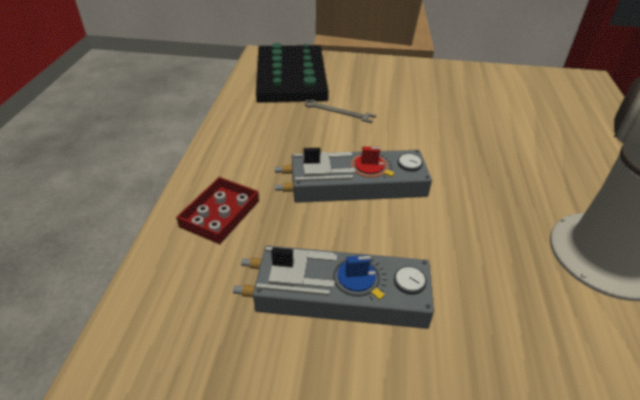

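The top view shows blue on the left: knob about (211,249), tab (192,271), lock fin (206,171). Red is on the right, with its knob at (397,249). I'll enlarge blue and compute positions.

```bash
cat > h.py <<'E'
import numpy as np,cv2
from scipy.spatial.transform import Rotation as Ro
def RT(f,s=None):
    if "R" in f: return np.array(f["R"]),np.array(f["t"])
    T=np.eye(4);T[:3,:3]=Ro.from_rotvec(s["tcp_rot"]).as_matrix();T[:3,3]=s["tcp_pos"]
    M=np.linalg.inv(T@np.array(f["hand_eye"]));return M[:3,:3],M[:3,3]
def K(f): return np.array([[f["fx"],0,f["cx"]],[0,f["fy"],f["cy"]],[0,0,1.]]),np.array([f["k1"],0,0,0.])
def w(f,uv,z,s=None):
    R,t=RT(f,s);k,d=K(f)
    p=cv2.undistortPoints(np.array([[uv]],float),k,d)[0,0]
    r=R.T@np.array([p[0],p[1],1]);c=-R.T@t
    return c+r*(z-c[2])/r[2]
def px(f,X,s=None):
    R,t=RT(f,s);k,d=K(f);return cv2.projectPoints(np.array([X],float),cv2.Rodrigues(R)[0],t,k,d)[0][0,0]
E
python3 - <<'E'
import pickle,cv2,numpy as np
from h import *
d=pickle.load(open("f.pkl","rb"));f=d["top"]
cv2.imwrite("pics/c0.png",cv2.resize(f["img"][140:300,160:260],None,fx=3.7,fy=3.7,interpolation=cv2.INTER_CUBIC)[:600])
hsv=cv2.cvtColor(f["img"],cv2.COLOR_BGR2HSV)
m=cv2.inRange(hsv,(100,90,30),(130,255,255));m[:,:170]=0;m[:,260:]=0
c=max(cv2.findContours(m,0,1)[0],key=cv2.contourArea);e=cv2.fitEllipse(c);print("flange",e,w(f,e[0],.058))
m=cv2.inRange(hsv,(18,120,100),(30,255,255));m[:262]=0;m[285:]=0;m[:,:183]=0;m[:,204:]=0
mm=cv2.moments(m,True);u=(mm["m10"]/mm["m00"],mm["m01"]/mm["m00"]);print("tab",mm["m00"],u,w(f,u,.055))
print("fin",w(f,(205.5,163),.102), w(f,(206,171),.095))
print("red",w(f,(397,249),.058), w(f,(381,172),.095))
E
```

```text
flange ((210.80038452148438, 248.14828491210938), (34.21387481689453, 38.65825271606445), 79.94481658935547) [0.47448689 0.16221267 0.058     ]
tab 88.0 (190.9318181818182, 271.7613636363636) [0.43728325 0.19410795 0.055     ]
fin [0.6050347  0.16207783 0.102     ] [0.59390904 0.16282771 0.095     ]
red [ 0.46710573 -0.14140789  0.058     ] [ 0.58819969 -0.11364083  0.095     ]
```

View pics/c0.png

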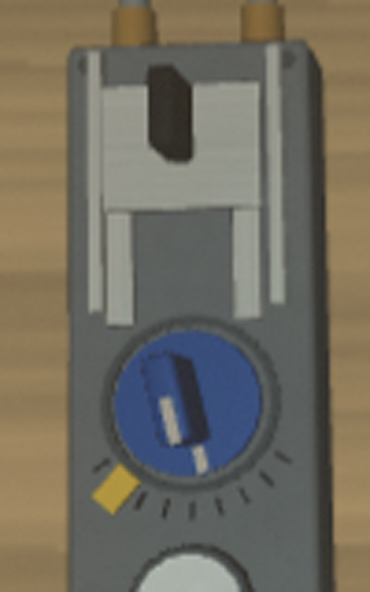

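Knob axis is at (0.4745, 0.162), and the tab is 49 mm away at 139° (expected 48). The fin is about 120 mm from the axis. The knob sits about 52° counter-clockwise of the marker, and the tool needs about +32°. I'm moving above the knob, slightly back, for a close look.

```bash
python3 -m crank '[[0.03,-0.04,0,8,0],[0.06,-0.08,0,16,0],[0.09,-0.12,0,24,0],[0.12,-0.16,0,32,0],[0.15,-0.20,0,32,0],[0.18,-0.24,0,32,0],[0.21,-0.28,0,32,0],[0.24,-0.32,0,32,0]]' && python3 -m crank '[[0.02,-0.03,0,0,0],[0.043,-0.059,0,0,0],[0.043,-0.059,0,0,0],[0.043,-0.059,0,0,0],[0.043,-0.059,0,0,0]]'
python3 - <<'E'
from cell import bot, optics
import cv2,pickle
from h import *
s=bot.state();f=optics.grab_frame("wrist");pickle.dump((f,s),open("w1.pkl","wb"))
print(s["tcp_pos"],s["tcp_rot"],s["clock"],s["ft_force"])
R,t=RT(f,s);print("cam",-R.T@t,px(f,[.4745,.162,.058],s))
cv2.imwrite("pics/w1.png",f["img"])
E
```

```text
clock: 0.9
tcp_pos: [0.4231, 0.233, 0.2144]
tcp_rot: [0.341, -3.123, -0.0]
ft_force: [0.0, 1.5, -0.1]
grip_width: 0.499
finger_force: 0.0
clock: 1.4
tcp_pos: [0.4647, 0.1767, 0.2143]
tcp_rot: [0.343, -3.122, -0.001]
ft_force: [-0.3, -0.5, 0.3]
grip_width: 0.5
finger_force: 0.0
[0.46469749 0.17668196 0.21429905] [ 3.42683560e-01 -3.12197609e+00 -6.10833495e-04] 1.4 [-0.25766478 -0.54414419  0.26748999]
cam [0.38868602 0.16064646 0.38537777] [300.84795614 184.73801821]
```

View pics/w1.png

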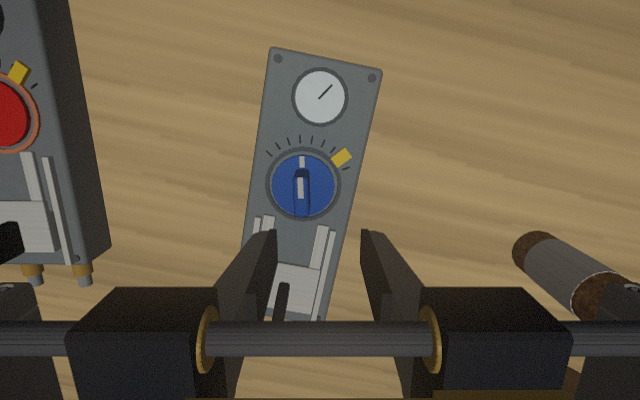

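The wrist view shows the flange at (303,185), within 2 px of the prediction, the pointer tip at (302,160), the tab at (341,158), and the gauge at (320,97).

Run:
```python
import pickle
from h import *
f,s=pickle.load(open("w1.pkl","rb"));hsv=cv2.cvtColor(f["img"],cv2.COLOR_BGR2HSV)
m=cv2.inRange(hsv,(100,90,30),(130,255,255));m[:,:230]=0;m[:,380:]=0
c=max(cv2.findContours(m,0,1)[0],key=cv2.contourArea);e=cv2.fitEllipse(cv2.convexHull(c));a=w(f,e[0],.057,s)
an=lambda p:np.degrees(np.arctan2(*(p-a)[1::-1]))
print("axis",e,a)
m=cv2.inRange(hsv,(18,120,100),(30,255,255));m2=m*0;m2[140:175,325:360]=m[140:175,325:360]
mm=cv2.moments(m2,True);t=w(f,(mm["m10"]/mm["m00"],mm["m01"]/mm["m00"]),.054,s);print("tab",t,np.linalg.norm(t-a),an(t))
for n,p,z in(("ptr",(302,160),.058),("ptr bar",(301,187),.098),("gauge",(320,97),.06),("barend",(302,171),.098)):
  q=w(f,p,z,s);print(n,q,np.linalg.norm((q-a)[:2]),an(q))
print("tooly",np.degrees(np.arctan2(*Ro.from_rotvec(s["tcp_rot"]).as_matrix()[1::-1,1])))
```

```text
axis ((302.575927734375, 185.4143524169922), (61.16160202026367, 62.58419418334961), 106.0855712890625) [0.47507267 0.16385952 0.057     ]
tab [0.43887308 0.19503089 0.054     ] 0.04786506649336737 139.26834643129192
ptr [0.44951222 0.15795002 0.058     ] 0.026234686491023448 -166.98209945119441
ptr bar [0.4660172  0.16239051 0.098     ] 0.009173850667123472 -170.78554182419006
gauge [0.38723121 0.16216772 0.06      ] 0.08785775713130374 -178.89663278352936
barend [0.45162222 0.16028038 0.098     ] 0.02372200985628713 -171.3221555267512
tooly 102.52797270318526
```

```bash
python3 -m crank '[[0.010,-0.0135,0,-1,0],[0.010,-0.0135,-0.04,-1,0],[0.010,-0.0135,-0.08,-1,0],[0.010,-0.0135,-0.11,-1,0],[0.010,-0.0135,-0.13,-1,0],[0.010,-0.0135,-0.145,-1,0],[0.010,-0.0135,-0.145,-1,0]]'
```

```text
clock: 2.15
tcp_pos: [0.4737, 0.162, 0.0673]
tcp_rot: [0.314, -3.121, 0.0]
ft_force: [-0.2, 0.6, 0.5]
grip_width: 0.5
finger_force: 0.0
```

```bash
python3 -m crank '[[0.001,0.001,0,0,-0.3],[0.001,0.001,0,0,-1],[0.001,0.001,0,0,-1],[0.001,0.001,0,0,-1],[0.001,0.001,0,0,-1],[0.001,0.001,0,0,-1]]' 15
```

```text
clock: 2.75
tcp_pos: [0.4771, 0.1631, 0.0704]
tcp_rot: [-0.314, 3.125, -0.001]
ft_force: [-0.4, -1.0, 4.7]
grip_width: 0.148
finger_force: 14.9
```

```bash
python3 -m crank '[[0,0,0,-7,-1],[0,0,0,-14,-1],[0,0,0,-21,-1],[0,0,0,-29,-1],[0,0,0,-37,-1],[0,0,0,-45,-1],[0,0,0,-52,-1],[0,0,0,-52,-1]]'; python3 -m crank '[[0,0,0,0,-1],[0,0,0,0,-1],[0,0,0,0,0],[0,0,0,0,0],[0,0,0,0,0],[0,0,0,0,0]]'
```

```text
clock: 3.55
tcp_pos: [0.4765, 0.1614, 0.0703]
tcp_rot: [1.09, 2.945, -0.007]
ft_force: [-3.5, -9.9, 8.5]
grip_width: 0.155
finger_force: 15.0
clock: 4.15
tcp_pos: [0.4763, 0.1636, 0.0694]
tcp_rot: [-1.088, -2.947, -0.0]
ft_force: [-0.3, -0.7, -0.4]
grip_width: 0.477
finger_force: 0.0
```

```bash
python3 -m crank '[[0,0,0.05,0,0],[0,0,0.10,0,0],[0,0,0.13,8,0],[0,0,0.13,16,0],[0,0,0.13,24,0],[0,0,0.13,32,0],[0,0,0.13,41,0],[0,0,0.13,41,0]]'
python3 - <<'E'
from cell import bot, optics
import cv2,pickle
from h import *
s=bot.state();f=optics.grab_frame("wrist");pickle.dump((f,s),open("w2.pkl","wb"))
print(s["tcp_pos"],s["tcp_rot"],s["clock"])
t=optics.grab_frame("top");pickle.dump(t,open("t2.pkl","wb"))
i=np.vstack([f["img"],np.zeros((200,640,3),np.uint8)])
i[400:600,:300]=cv2.resize(t["img"][140:280,140:350],(300,200))
cv2.imwrite("pics/w2.png",i)
E
```

```text
clock: 4.95
tcp_pos: [0.4763, 0.1635, 0.1994]
tcp_rot: [0.014, -3.141, -0.0]
ft_force: [-0.1, -0.7, -0.4]
grip_width: 0.495
finger_force: 0.0
[0.47634658 0.1635125  0.19944166] [ 1.44025560e-02 -3.14130909e+00 -2.17420135e-04] 4.95
```

View pics/w2.png

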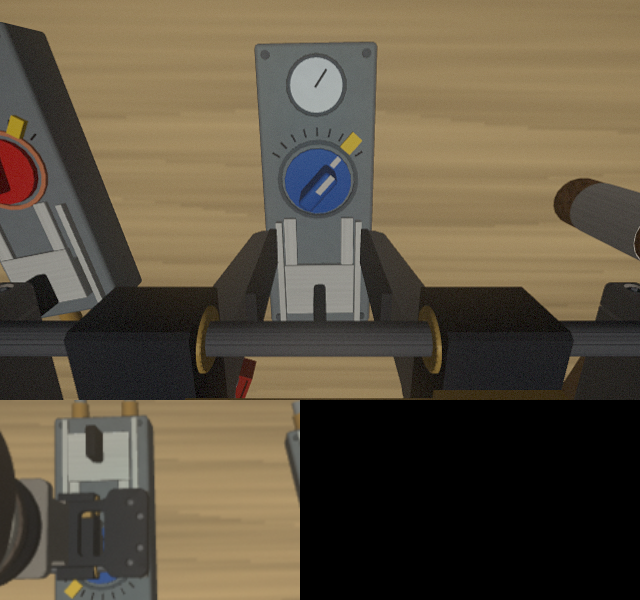

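The pointer line (336,162) now aims at the tab (351,144). The fin's knob-side top edge is at (320,286).

Run:
```python
import pickle
from h import *
f,s=pickle.load(open("w2.pkl","rb"))
for n,p,z in(("fin near top",(320,286),.102),("plate L",(285,266),.065),("plate R",(355,266),.065),("ptr",(336,162),.058),("tab",(351,144),.055),("axis",(318,180),.058)):
  print(n,w(f,p,z,s))
t=pickle.load(open("t2.pkl","rb"));print([w(t,(140+u*.7,140+v*.7),.102) for u,v in((93,26),(95,57))])
```

```text
fin near top [0.56232463 0.16725533 0.102     ]
plate L [0.56235182 0.13195338 0.065     ]
plate R [0.56161155 0.20295755 0.065     ]
ptr [0.45634183 0.18135072 0.058     ]
tab [0.43959683 0.19520331 0.055     ]
axis [0.4740348  0.16449812 0.058     ]
[array([0.61271977, 0.16279094, 0.102     ]), array([0.57815194, 0.16019974, 0.102     ])]
```

```bash
python3 -m crank '[[0.045,0.001,0,1,0],[0.09,0.002,0,1,0],[0.120,0.0025,0,1,0],[0.120,0.0025,-0.04,1,0],[0.120,0.0025,-0.08,1,0],[0.120,0.0025,-0.11,1,0],[0.120,0.0025,-0.127,1,0],[0.120,0.0025,-0.127,1,0]]'; python3 -m crank '[[0,0,0,0,-0.4],[0,0,0,0,-1],[0,0,0,0,-1],[0,0,0,0,-1],[0,0,0,0,-1],[0,0,0,0,-1]]' 20
```

```text
clock: 5.85
tcp_pos: [0.5938, 0.1657, 0.069]
tcp_rot: [0.036, -3.135, 0.001]
ft_force: [-0.5, -0.2, 1.4]
grip_width: 0.5
finger_force: 0.0
clock: 6.45
tcp_pos: [0.5971, 0.1657, 0.0735]
tcp_rot: [-0.04, 3.14, -0.0]
ft_force: [-0.8, -1.0, 3.6]
grip_width: 0.128
finger_force: 20.0
```

```bash
python3 -m crank '[[-0.01,0,0,0,-1],[-0.02,0,0,0,-1],[-0.03,-0.0005,0,0,-1],[-0.04,-0.0007,0,0,-1],[-0.048,-0.001,0,0,-1],[-0.048,-0.001,0,0,-1]]'
```

```text
clock: 7.05
tcp_pos: [0.5471, 0.1645, 0.0734]
tcp_rot: [0.041, -3.141, 0.001]
ft_force: [-2.4, -4.1, 8.0]
grip_width: 0.131
finger_force: 20.0
```

```bash
python3 -m crank '[[-0.003,0,0,0,-1],[-0.006,0,0,0,-1],[-0.008,0,0,0,-1],[-0.008,0,0,0,-1]]'
```

```text
clock: 7.45
tcp_pos: [0.542, 0.1644, 0.0736]
tcp_rot: [-0.04, 3.136, -0.001]
ft_force: [7.1, -2.7, 0.6]
grip_width: 0.127
finger_force: 20.0
```

The lock is against its stop (0.542 measured, about 0.543 expected, with reaction force rising). Release, rise and look.

```bash
python3 -m crank '[[0.003,0,0,0,-0.2],[0.003,0,0,0,0],[0.003,0,0,0,0],[0.003,0,0,0,0],[0.003,0,0.04,0,0],[0.003,0,0.08,0,0],[-0.03,0,0.12,0,0],[-0.03,0,0.12,0,0]]'
python3 - <<'E'
from cell import bot, optics
import cv2
from h import *
s=bot.state();f=optics.grab_frame("wrist")
cv2.imwrite("pics/w3.png",f["img"])
E
```

```text
clock: 8.25
tcp_pos: [0.5116, 0.1657, 0.1987]
tcp_rot: [-0.042, 3.132, 0.002]
ft_force: [0.4, -0.6, 0.2]
grip_width: 0.501
finger_force: 0.0
```

View pics/w3.png

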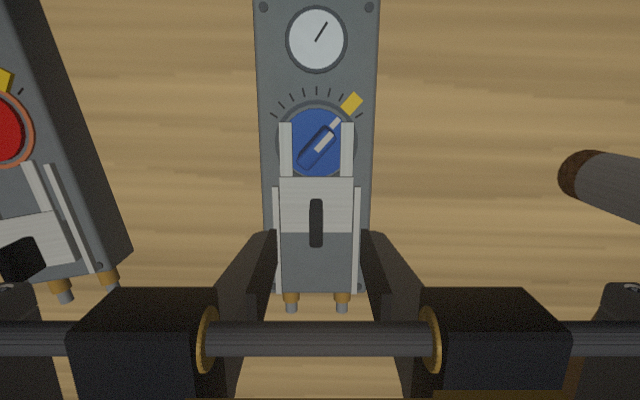

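The fork lies over the flange with its prongs either side of the bar (prong tips at row 122, fin at (316,222)). The pointer at (336,124) still aims at the tab (351,103), and the gripper is clear.

```bash
python3 -c "
from cell import bot
print(bot.hand_in())"
```

```text
the job is handed in; nothing more can be done
None
```

I turned the blue knob to its yellow marker (within about 2° by the wrist camera), slid its fork lock home against the stop and released it, kept clear of the red regulator, and handed the job in at about 8.3 s; the hand-in returned no verdict.

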